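# Dock the dish cassette

## Robot

A 6-joint arm with a two-finger parallel gripper is mounted at the origin on the work surface. World frame = base frame: x ahead of the robot, y to its left, z up, the work surface at z = 0. Lengths are in m, angles in rad, forces in N, time in s.
With the tool pointing down it reaches from about 0.375 to 0.75 m from the base axis. Payload 9 kg.
Tool frame: the origin (TCP) lies midway between the tips of the shut fingers; the grasp point (between the pads) lies robot.grip_point_offset behind it (robot.grip_point_offset is the distance from the TCP to the grasp point, in m); z points along the fingers, y is the line along which they close (so a half turn about z gives the same grasp; the last joint's range is limited). The gripper opens to 85 mm and grips with 20 to 120 N. Pads are 22 mm wide; open, the fingers measure 114 mm over their backs; the gripper's body (76 mm by 85 mm) begins 54 mm behind the grasp point. The pads swing forward as they close: fully open they stand 13 mm farther back than shut.
Start: joints at [-1.561, 0.104, 0.097, 1.564, 0, 1.353], TCP at [0.136, -0.585, 0.231] pointing down, gripper open.
Joint ranges: [-2.99, 2.99], [-0.84, 1.86], [-1.1, 1.16], [-1.84, 2.11], [-1.51, 1.56], [-3.14, 3.14]. Speed limits (rad/s): [2.22, 2.22, 2.57, 3.14, 3.14, 3.14].

## Interface

Orientations are given as a unit quaternion [w, x, y, z].
In Python, from cell import robot gives the robot as it stands. The module is installed in compiled form; this text tells all that it offers.
- The arm moves only by the tool arm_command, never from a script. Its argument "commands" is a list of rows, each an object of numbers: "tx", "ty", "tz": the shift along the tool's x, y, z in units of 0.1 m (1.0 is 0.1 m); "ax", "ay", "az": the turn, a rotation vector about the tool's x, y, z in units of pi rad (1.0 is pi rad); "grip": the opening, from -1 (shut) to 1 (fully open). A call has 1 to 10 rows; each row is the pose to reach, as a shift and turn from the pose commanded when the call began, along the tool's axes at that moment, turning the shorter way round; what a row does not reach only later rows make up. A row lasts 1/12 s, in which the tool goes at most 41.7 mm and 7.16 degrees, less where a joint would pass 70% of its speed; a pose out of reach is approached as far as the arm can. A call with a number of a shift or a turn outside -1 to 1 is refused whole. A call with a gripper value outside its range is refused whole. The fingers move at their own pace and stop on an object; the grip force is fixed at half the most. Time passes only in rows, so rows that repeat a pose let the fingers close. It gives the time, the measured TCP pose, the force, the opening and the grip force at its end, in the units of the state.
- robot.read_state(): the state, without advancing time (a new reading comes with each control period).
- robot.grab_frame(name): name is "scene" or "side" or "wrist"; returns the picture (420x560x3 uint8, red, green, blue); there is no depth.
- robot.calibration(name): a dict with "fovy" (degrees; the focal length in pixels is half the picture's height over the tangent of half this angle, whatever the lens; pixels are square), "cx", "cy" (the principal point, pixels), "view" (4x4, takes a point from world to camera coordinates). Camera axes: x right, y down, z forward; pixel columns grow to the right and rows downward; lengths in m; the calibration is good to about 2 mm. The wrist camera is an equidistant fisheye: a pixel r from the principal point sees the ray r / f radians off the axis. A picture is of the moment at which its call begins: read the wrist's pose just before it. calibration takes no time and is no camera call; for the wrist camera it gives the pose at the moment of the call.
- robot.sign_off(): hands the job in; it is judged then, once.
The state is a dict: "clock": time; "q": joint angles; "qvel": joint speeds; "effort": joint torques, N m; "tcp_pos": TCP position; "orientation": TCP orientation; "contact_force": force on the tool from outside, world axes, zero at the start; "moment": the same for the moment, N m; "width": finger opening in m; "grasp_force": force on a finger pad.
Only numpy, scipy, OpenCV 4.12 (cv2) and the standard library are available. Lean on these libraries where they do the work, as an engineer would, in place of code of your own. Each camera call takes 0.05 s, during which the arm holds its last target. There are 200 camera calls.

## Task

Slide the blue dish cassette along the black plate into the lane between the two aluminium guide rails and push it fully home against the rubber end stop of the reader, using only the fingertips or the outside of the fingers: line it up first where it stands crooked or off to one side. Neither the cassette nor the robot may touch either rail; do not lift, tip or carry the cassette and do not shove it fast, for there are open dishes inside. Leave the dishes, pot, bottle, beaker and pipette where they are, and finish with the hand clear.

Things in the scene. Friction and masses are not known exactly. Their poses are not given: they have to be found in the camera images.
- dock: Fixed docking lane. Origin on the bench, midway between the rails at the lane's mouth; x along the lane to the end stop, y across, z up. Black plate 8 mm thick (slides at z 0.008): apron x -0.19 to 0, 200 mm wide; lane x 0 to 0.200, plate 160 mm wide. The lane points to the robot's right (world -y), within 15 degrees.
- stop (a point): Middle of the face of the black rubber end stop, at dock (0.200, 0, 0.023); the stop is 30 mm high above the plate, 114 mm wide. Behind it, from 12 mm on, stands the white reader, 130 mm deep along the lane, 220 mm wide, 116 mm high above the bench. Axes as the dock's.
- rail_far: Aluminium guide rail on the +y side of the dock frame (the side away from the robot), 200 mm long, 10 mm thick, 15 mm high above the black plate, its inner face at dock y = +0.057. Origin at the centre of its underside (dock 0.100, 0.062, 0.008); axes as the dock's.
- rail_near: The same rail on the -y side (nearer the robot), inner face at dock y = -0.057: the lane is 114 mm wide in the clear. Origin at the centre of its underside (dock 0.100, -0.062, 0.008).
- cassette: Loose dish cassette, blue with white lid: 100 mm long (its x), 90 wide (y), 55 high, black lid knob (26 mm across, 14 high) on top; 0.25 to 0.5 kg. Origin at the centre of its underside. Starts on the apron, centre 75 to 100 mm before the mouth, up to 22 mm off the middle line, turned up to 11 degrees, x roughly along the lane. Home: centre at dock (0.150, 0).
- dish_far: Bystander: clear petri dish, 64 mm across, 17 mm high, on the bench beside the far rail. Origin at the centre of its underside.
- dish_near: Bystander: clear petri dish, 64 mm across, 17 mm high, on the bench beside the near rail. Origin at the centre of its underside.
- pot: Bystander: small specimen pot with yellow cap, 38 mm across, 50 mm high, on the bench beside the near rail. Origin at the centre of its underside.
- media_bottle: Bystander: glass bottle with orange cap, 68 mm across, 160 mm high, on the left of the dock, farther out. Origin at the centre of its underside.
- beaker: Bystander: glass beaker, 68 mm across, 90 mm high, beyond the reader on the robot's right. Origin at the centre of its underside.
- pipette: Bystander: white hand pipette, about 270 mm long, 26 mm wide, 22 mm high, lying on the bench on the robot's left. Origin under the joint of its handle and shaft, x towards the tip.
Mind the look-alikes: they are no part of the job. Leave any pink, purple or red look-alike of the cassette alone.

How it is judged:
On the way:
1. the front of the cassette is 15 mm inside the mouth of the lane, between the rails (x of cassette in the frame of dock between -0.035 and 0.14 m and y of cassette in the frame of dock between -0.012 and 0.012 m and angle between the x axis of cassette and the x axis of dock, either way round below 0.2 rad), for 0.1 s.
At the end, for the whole second after the job is handed in: The cassette stands flat and at rest on the plate between the rails, within 5 mm of the end stop, touching neither rail (within 12 mm of the middle line, turned less than 7 degrees) (x of cassette in the frame of dock above 0.145 m and y of cassette in the frame of dock between -0.012 and 0.012 m and angle between the x axis of cassette and the x axis of dock, either way round below 0.12 rad and angle between cassette's own z axis and vertical below 0.05 rad and height (world z) of cassette below 0.012 m and linear speed of cassette below 0.01 m/s).
It fails at once if anything touches a guide rail (more than 0.3 N) (contact force between any of rail_far, rail_near and anything else above 0.3 N).
It fails at once if the cassette is lifted more than 6 mm off the plate or tipped more than 9 degrees (height (world z) of cassette above 0.014 m or angle between cassette's own z axis and vertical above 0.16 rad).
It fails at once if the cassette moves faster than 0.3 m/s (linear speed of cassette above 0.3 m/s).
It fails at once if a bystander is moved more than 12 mm (distance of any of dish_far, dish_near, pot, media_bottle, beaker, pipette from where it was at the start of the episode above 0.012 m).
It also fails if it takes over 61 s, if anything falls off the work surface, if the arm or the gripper's body presses on something with over 40 N, if the wrist force passes 120 N, or if a joint passes its speed limit or range.

## Working session

There is one attempt and no reset: what is moved stays moved. The work goes in short steps, Python scripts to look and compute and a tool call to move; the robot and the scene stay as the last step left them, time stands still between calls to the robot, and variables do not carry over. Pictures are saved under pics/ and viewed, at most 10 in all, crops included, and the job is handed in when it is done.

Besides the shell and the picture viewer there is one more tool, called after "Call:" as a command line: name --argument value ..., lists and objects as JSON in quotes. arm_command: Moves the arm, as the interface text tells. Its arguments: {"type":"object","properties":{"commands":{"type":"array"}},"required":["commands"]}

```bash
mkdir -p pics; python3 - <<'E'
from cell import robot
import cv2,numpy as np
np.set_printoptions(precision=4,suppress=True)
s=robot.read_state();print(s['clock'],s['tcp_pos'],s['orientation'],s['width'],robot.grip_point_offset)
for n in('scene','side'):
    c=robot.calibration(n);print(n,c['fovy'],c['cx'],c['cy']);print(np.array(c['view']))
    im=robot.grab_frame(n);cv2.imwrite(f'pics/{n}0.png',cv2.resize(im[:,:,::-1],(784,588),interpolation=cv2.INTER_CUBIC));np.save(f'{n}0.npy',im)
E
```

```text
0.0 [ 0.1355 -0.5841  0.2305] [-0.0007  0.9935  0.1137  0.0001] 0.08571313380944615 0.0187
scene 57.391796012334176 277.9856403986787 208.26137109597093
[[-0.0181  0.9998  0.0062  0.0075]
 [ 0.7945  0.0181 -0.607  -0.3962]
 [-0.607  -0.006  -0.7947  1.3935]
 [ 0.      0.      0.      1.    ]]
side 46.37307809331412 275.91220286900693 204.28770149323657
[[-0.9983 -0.0564  0.0125  0.5622]
 [-0.0475  0.6783 -0.7333  0.0882]
 [ 0.0329 -0.7327 -0.6798  1.2697]
 [ 0.      0.      0.      1.    ]]
```

View pics/scene0.png

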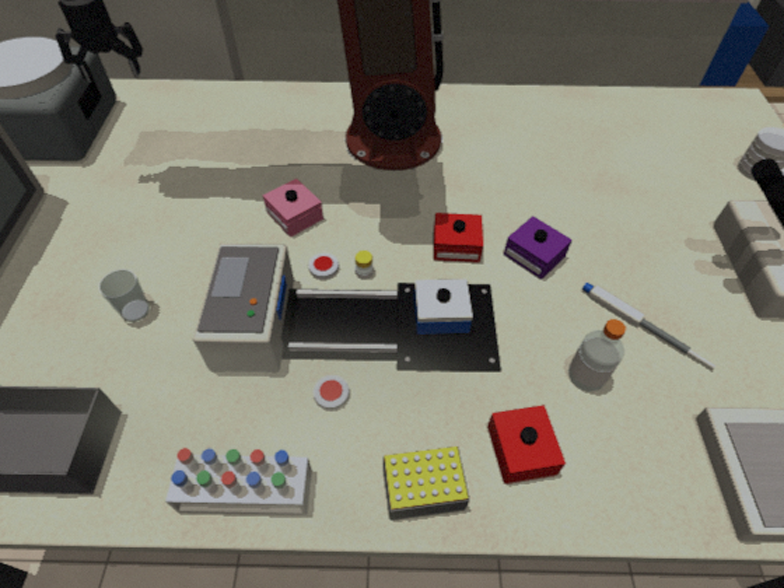

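View pics/side0.png

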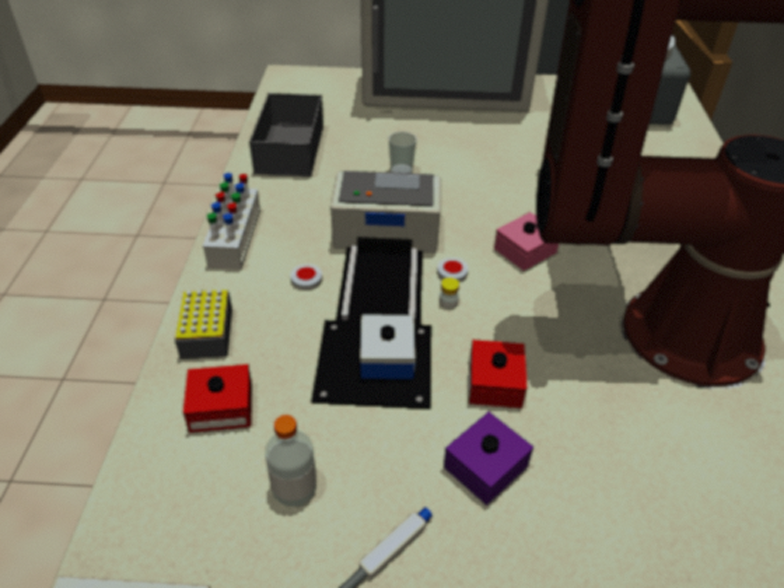

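Scene: the lane runs left in the picture, with the reader at about (240,305), the apron corners near (398,284), (497,285), (499,369), (398,368), and the cassette's white lid at about (443,303). Side: the cassette is at (387,345), offset towards the near side. I'll enlarge both to get the corners.

```bash
python3 - <<'E'
import cv2,numpy as np
a=np.load('scene0.npy')[185:275,195:365,::-1]; b=np.load('side0.npy')[165:295,220:320,::-1]
A=cv2.resize(a,None,fx=4.5,fy=4.5,interpolation=cv2.INTER_CUBIC)
B=cv2.resize(b,None,fx=4.5,fy=4.5,interpolation=cv2.INTER_CUBIC)
for n,I in(('A',A),('B',B)):
    I=cv2.convertScaleAbs(I,alpha=1.5,beta=20); 
    cv2.imwrite(f'pics/c{n}.png',I); print(I.shape)
E
```

```text
(405, 765, 3)
(585, 450, 3)
```

View pics/cA.png

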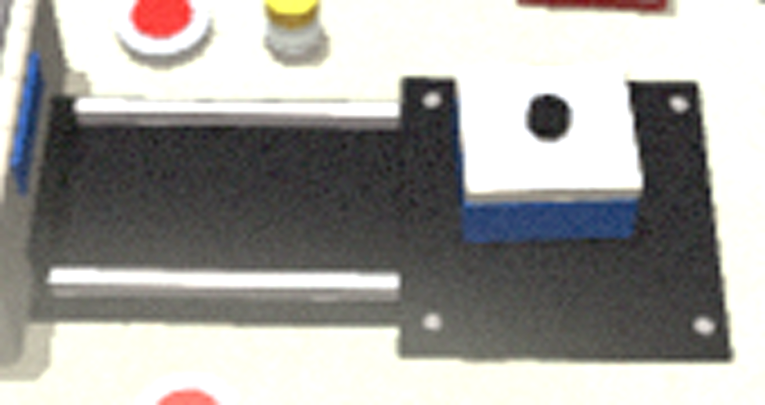

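View pics/cB.png

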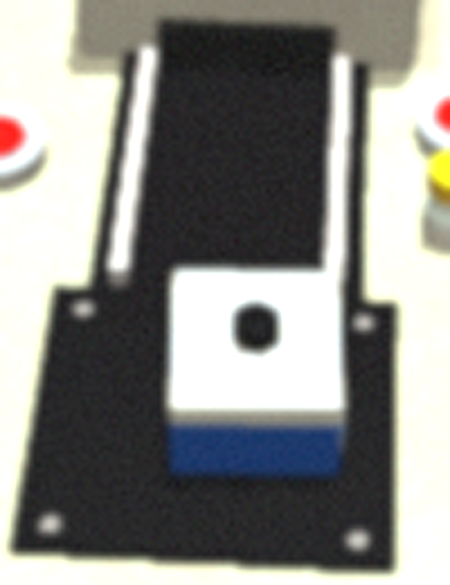

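Scene crop: apron corners are at (403,78), (697,83), (732,358) and (400,357), with screws at (432,99), (679,103), (432,321) and (704,325). The cassette's far face is at (465,241)–(633,234) at the bottom and (468,192)–(641,186) at the top. Side crop: apron corners are at (57,288), (397,304), (394,570) and (12,551). The lid is at (171,268), (342,270), (167,411) and (345,411), with its base at (169,472)–(341,474). Next I fit the poses.

```bash
cat > h.py <<'E'
import numpy as np
from cell import robot
from scipy.optimize import least_squares
np.set_printoptions(precision=4,suppress=True)
def proj(P,c):
    V=np.array(c['view']);p=np.atleast_2d(P)@V[:3,:3].T+V[:3,3]
    f=210/np.tan(np.radians(c['fovy'])/2)
    return np.c_[c['cx']+f*p[:,0]/p[:,2],c['cy']+f*p[:,1]/p[:,2]]
def tf(p,L):
    L=np.atleast_2d(L);c,s=np.cos(p[2]),np.sin(p[2])
    return np.c_[p[0]+c*L[:,0]-s*L[:,1],p[1]+s*L[:,0]+c*L[:,1],L[:,2]]
E
python3 - <<'E'
from h import *
C={n:robot.calibration(n) for n in('scene','side')}
O={'scene':(195,185),'side':(220,165)}
un=lambda n,p:(np.array(p)+.5)/4.5-.5+O[n]
D=[('scene',(403,78),(0,-.1,.008)),('scene',(697,83),(-.19,-.1,.008)),('scene',(732,358),(-.19,.1,0)),('scene',(400,357),(0,.1,0)),
('side',(57,288),(0,.1,.008)),('side',(397,304),(0,-.1,.008)),('side',(394,570),(-.19,-.1,0)),('side',(12,551),(-.19,.1,0)),
('side',(107,266),(0,.067,.023)),('side',(131,268),(0,.057,.023))]
S=[('scene',(432,99),1,-1),('scene',(679,103),0,-1),('scene',(432,321),1,1),('scene',(704,325),0,1),
('side',(83,309),1,1),('side',(364,323),1,-1),('side',(49,523),0,1),('side',(358,540),0,-1)]
def res(p):
    r=[(proj(tf(p,l),C[n])[0]-un(n,u)) for n,u,l in D]
    r+=[proj(tf(p,(-.095+(k*2-1)*p[3],s*p[4],.009)),C[n])[0]-un(n,u) for n,u,k,s in S]
    return np.ravel(r)
# dock pose with yaw ~ -pi/2: dock y must be world +x side: Rz(-90) maps y->+x ok
f=least_squares(res,[.55,0,-1.57,.075,.08],loss='soft_l1');d=f.x;print('dock',d);print(res(d).reshape(-1,2))
K=[('scene',(468,192),(.05,.045,.055)),('scene',(641,186),(-.05,.045,.055)),('scene',(465,241),(.05,.045,0)),('scene',(633,234),(-.05,.045,0)),
('scene',(549,117),(0,0,.064)),('side',(256,328),(0,0,.062)),
('side',(171,268),(.05,.045,.055)),('side',(342,270),(.05,-.045,.055)),('side',(167,411),(-.05,.045,.055)),('side',(345,411),(-.05,-.045,.055)),
('side',(169,472),(-.05,.045,0)),('side',(341,474),(-.05,-.045,0))]
def rk(p): return np.ravel([(proj(tf(p,np.array(l)+(0,0,.008)),C[n])[0]-un(n,u)) for n,u,l in K])
g=least_squares(rk,[d[0],d[1]+.09,d[2]],loss='soft_l1').x;print('cas',g);print(rk(g).reshape(-1,2))
def rel(d,g):
    c,s=np.cos(d[2]),np.sin(d[2]);v=g[:2]-d[:2];return np.array([c*v[0]+s*v[1],-s*v[0]+c*v[1],g[2]-d[2]])
print('rel',rel(d,g),np.degrees(g[2]-d[2]))
np.save('dock.npy',d);np.save('cas.npy',g)
E
```

```text
dock [ 0.5783  0.0176 -1.5703  0.0773  0.0802]
[[-0.4089 -0.9225]
 [ 0.7822 -0.8592]
 [ 0.0885  1.3868]
 [-0.4622  0.2262]
 [-0.9776 -0.404 ]
 [ 0.4945 -0.1874]
 [ 0.3475  2.2561]
 [-0.8261  1.9121]
 [ 0.3811  1.0309]
 [-1.0821  0.775 ]
 [-0.6576 -0.2035]
 [-0.743  -0.1206]
 [-0.5754 -0.1734]
 [-0.8041  0.0502]
 [ 0.0656 -0.0596]
 [ 0.0443 -0.0943]
 [ 0.183   0.1322]
 [ 0.1069 -0.0452]]
cas [ 0.557   0.1017 -1.5054]
[[-0.2898 -0.3841]
 [ 0.3328 -0.4411]
 [-0.6231  0.4912]
 [-0.5556  0.6771]
 [-0.325  -0.617 ]
 [-0.0645  0.1896]
 [ 0.3068  0.6129]
 [-1.1509  0.2561]
 [ 0.4208 -0.4269]
 [-0.2302 -0.3704]
 [ 0.2885  1.2712]
 [-0.2706  0.8638]]
rel [-0.0841 -0.0213  0.065 ] 3.721806610089891
```

The fit holds up. The dock is at (0.578, 0.018) with yaw −90°. The cassette is at dock (−0.084, −0.021), turned +3.7°. My plan has two stages:
1. Push the near side with two half-open fingers to centre and square the cassette.
2. Push it from the rear, with the tips above rail height.

First I turn the tool to yaw 180°.

Call:
arm_command --commands '[{"az": -0.31, "grip": 0}, {"az": -0.31, "grip": 0}, {"az": -0.31, "grip": 0}, {"az": -0.31, "grip": 0}, {"az": -0.31, "grip": 0}, {"az": -0.31, "grip": 0}, {"az": -0.31, "grip": 0}, {"az": -0.31, "grip": 0}, {"az": -0.31, "grip": 0}]'

```text
validation failed for argument at $.co...
```

Call:
arm_command --commands '[{"az": -0.31, "grip": 0}, {"az": -0.31, "grip": 0}, {"az": -0.31, "grip": 0}, {"az": -0.31, "grip": 0}, {"az": -0.31, "grip": 0}, {"az": -0.31, "grip": 0}, {"az": -0.31, "grip": 0}, {"az": -0.31, "grip": 0}, {"az": -0.31, "grip": 0}]'

```text
validation failed for argument at $.co...
```

Call:
arm_command --commands '[{"az": -0.3074, "grip": 0}, {"az": -0.3074, "grip": 0}, {"az": -0.3074, "grip": 0}, {"az": -0.3074, "grip": 0}, {"az": -0.3074, "grip": 0}, {"az": -0.3074, "grip": 0}, {"az": -0.3074, "grip": 0}, {"az": -0.3074, "grip": 0}, {"az": -0.3074, "grip": 0}]'

```text
validation failed for argument at $.co...
```

Call:
arm_command --commands '[{"tx": 0, "ty": 0, "tz": 0, "ax": 0, "ay": 0, "az": -0.31, "grip": 0}, {"tx": 0, "ty": 0, "tz": 0, "ax": 0, "ay": 0, "az": -0.31, "grip": 0}, {"tx": 0, "ty": 0, "tz": 0, "ax": 0, "ay": 0, "az": -0.31, "grip": 0}, {"tx": 0, "ty": 0, "tz": 0, "ax": 0, "ay": 0, "az": -0.31, "grip": 0}, {"tx": 0, "ty": 0, "tz": 0, "ax": 0, "ay": 0, "az": -0.31, "grip": 0}, {"tx": 0, "ty": 0, "tz": 0, "ax": 0, "ay": 0, "az": -0.31, "grip": 0}, {"tx": 0, "ty": 0, "tz": 0, "ax": 0, "ay": 0, "az": -0.31, "grip": 0}, {"tx": 0, "ty": 0, "tz": 0, "ax": 0, "ay": 0, "az": -0.31, "grip": 0}, {"tx": 0, "ty": 0, "tz": 0, "ax": 0, "ay": 0, "az": -0.31, "grip": 0}]'

```text
clock: 0.85
tcp_pos: [0.1355, -0.5843, 0.2309]
orientation: [-0.0, 0.824, 0.567, 0.0]
contact_force: [0.3, 1.7, -0.3]
width: 0.0423
grasp_force: 0.0
```

Call:
arm_command --commands '[{"tx": 0, "ty": 0, "tz": 0, "ax": 0, "ay": 0, "az": -0.31, "grip": 0}, {"tx": 0, "ty": 0, "tz": 0, "ax": 0, "ay": 0, "az": -0.31, "grip": 0}, {"tx": 0, "ty": 0, "tz": 0, "ax": 0, "ay": 0, "az": -0.31, "grip": 0}, {"tx": 0, "ty": 0, "tz": 0, "ax": 0, "ay": 0, "az": -0.31, "grip": 0}, {"tx": 0, "ty": 0, "tz": 0, "ax": 0, "ay": 0, "az": -0.31, "grip": 0}, {"tx": 0, "ty": 0, "tz": 0, "ax": 0, "ay": 0, "az": -0.31, "grip": 0}, {"tx": 0, "ty": 0, "tz": 0, "ax": 0, "ay": 0, "az": -0.31, "grip": 0}, {"tx": 0, "ty": 0, "tz": 0, "ax": 0, "ay": 0, "az": -0.31, "grip": 0}, {"tx": 0, "ty": 0, "tz": 0, "ax": 0, "ay": 0, "az": -0.31, "grip": 0}]'

```text
clock: 1.6
tcp_pos: [0.1355, -0.5844, 0.231]
orientation: [-0.0, 0.464, 0.886, 0.0]
contact_force: [0.2, -0.8, 0.5]
width: 0.0429
grasp_force: 0.0
```

Call:
arm_command --commands '[{"tx": 0, "ty": 0, "tz": 0, "ax": 0, "ay": 0, "az": -0.307, "grip": 0}, {"tx": 0, "ty": 0, "tz": 0, "ax": 0, "ay": 0, "az": -0.307, "grip": 0}, {"tx": 0, "ty": 0, "tz": 0, "ax": 0, "ay": 0, "az": -0.307, "grip": 0}, {"tx": 0, "ty": 0, "tz": 0, "ax": 0, "ay": 0, "az": -0.307, "grip": 0}, {"tx": 0, "ty": 0, "tz": 0, "ax": 0, "ay": 0, "az": -0.307, "grip": 0}, {"tx": 0, "ty": 0, "tz": 0, "ax": 0, "ay": 0, "az": -0.307, "grip": 0}, {"tx": 0, "ty": 0, "tz": 0, "ax": 0, "ay": 0, "az": -0.307, "grip": 0}, {"tx": 0, "ty": 0, "tz": 0, "ax": 0, "ay": 0, "az": -0.307, "grip": 0}, {"tx": 0, "ty": 0, "tz": 0, "ax": 0, "ay": 0, "az": -0.307, "grip": 0}]'

```text
clock: 2.35
tcp_pos: [0.1355, -0.5844, 0.2311]
orientation: [-0.0, 0.002, 1.0, 0.0]
contact_force: [-0.0, -0.6, 0.4]
width: 0.0427
grasp_force: 0.0
```

The tool is at yaw 180°, so tx is −x world and ty is +y world. Now I carry the hand at this height to the near side of the cassette.

Call:
arm_command --commands '[{"tx": -1, "ty": 1, "tz": 0, "ax": 0, "ay": 0, "az": 0, "grip": 0}, {"tx": -1, "ty": 1, "tz": 0, "ax": 0, "ay": 0, "az": 0, "grip": 0}, {"tx": -1, "ty": 1, "tz": 0, "ax": 0, "ay": 0, "az": 0, "grip": 0}, {"tx": -1, "ty": 1, "tz": 0, "ax": 0, "ay": 0, "az": 0, "grip": 0}, {"tx": -1, "ty": 1, "tz": 0, "ax": 0, "ay": 0, "az": 0, "grip": 0}]'

```text
clock: 2.77
tcp_pos: [0.2382, -0.4823, 0.2318]
orientation: [0.0, 0.003, 1.0, -0.0]
contact_force: [-0.4, 0.3, -0.4]
width: 0.0428
grasp_force: 0.0
```

Call:
arm_command --commands '[{"tx": -1, "ty": 1, "tz": 0, "ax": 0, "ay": 0, "az": 0, "grip": 0}, {"tx": -1, "ty": 1, "tz": 0, "ax": 0, "ay": 0, "az": 0, "grip": 0}, {"tx": -1, "ty": 1, "tz": 0, "ax": 0, "ay": 0, "az": 0, "grip": 0}, {"tx": -1, "ty": 1, "tz": 0, "ax": 0, "ay": 0, "az": 0, "grip": 0}, {"tx": -1, "ty": 1, "tz": 0, "ax": 0, "ay": 0, "az": 0, "grip": 0}]'

```text
clock: 3.18
tcp_pos: [0.3378, -0.383, 0.2316]
orientation: [0.0, 0.002, 1.0, -0.0]
contact_force: [0.4, -0.2, -0.2]
width: 0.0427
grasp_force: 0.0
```

Call:
arm_command --commands '[{"tx": -1, "ty": 1, "tz": 0, "ax": 0, "ay": 0, "az": 0, "grip": 0}, {"tx": -1, "ty": 1, "tz": 0, "ax": 0, "ay": 0, "az": 0, "grip": 0}, {"tx": -1, "ty": 1, "tz": 0, "ax": 0, "ay": 0, "az": 0, "grip": 0}, {"tx": -1, "ty": 1, "tz": 0, "ax": 0, "ay": 0, "az": 0, "grip": 0}, {"tx": -1, "ty": 1, "tz": 0, "ax": 0, "ay": 0, "az": 0, "grip": 0}]'

```text
clock: 3.6
tcp_pos: [0.4376, -0.2835, 0.2312]
orientation: [0.0, 0.002, 1.0, 0.0]
contact_force: [0.4, -0.7, 0.2]
width: 0.0424
grasp_force: 0.0
```

Call:
arm_command --commands '[{"tx": -0.4, "ty": 1, "tz": 0, "ax": 0, "ay": 0, "az": 0, "grip": 0}, {"tx": -0.4, "ty": 1, "tz": 0, "ax": 0, "ay": 0, "az": 0, "grip": 0}, {"tx": -0.4, "ty": 1, "tz": 0, "ax": 0, "ay": 0, "az": 0, "grip": 0}, {"tx": -0.4, "ty": 1, "tz": 0, "ax": 0, "ay": 0, "az": 0, "grip": 0}, {"tx": -0.4, "ty": 1, "tz": 0, "ax": 0, "ay": 0, "az": 0, "grip": 0}]'

```text
clock: 4.02
tcp_pos: [0.4761, -0.1855, 0.2313]
orientation: [-0.0, 0.002, 1.0, -0.0]
contact_force: [0.4, -0.5, 0.6]
width: 0.0423
grasp_force: 0.0
```

Call:
arm_command --commands '[{"tx": 0, "ty": 1, "tz": 0, "ax": 0, "ay": 0, "az": 0, "grip": 0}, {"tx": 0, "ty": 1, "tz": 0, "ax": 0, "ay": 0, "az": 0, "grip": 0}, {"tx": 0, "ty": 1, "tz": 0, "ax": 0, "ay": 0, "az": 0, "grip": 0}, {"tx": 0, "ty": 1, "tz": 0, "ax": 0, "ay": 0, "az": 0, "grip": 0}]'

```text
clock: 4.35
tcp_pos: [0.476, -0.0841, 0.2315]
orientation: [0.0, 0.002, 1.0, 0.0]
contact_force: [0.1, -0.4, -0.1]
width: 0.0429
grasp_force: 0.0
```

Call:
arm_command --commands '[{"tx": 0, "ty": 1, "tz": 0, "ax": 0, "ay": 0, "az": 0, "grip": 0}, {"tx": 0, "ty": 1, "tz": 0, "ax": 0, "ay": 0, "az": 0, "grip": 0}, {"tx": 0, "ty": 1, "tz": 0, "ax": 0, "ay": 0, "az": 0, "grip": 0}, {"tx": 0, "ty": 1, "tz": 0, "ax": 0, "ay": 0, "az": 0, "grip": 0}]'

```text
clock: 4.68
tcp_pos: [0.4766, 0.0157, 0.2314]
orientation: [0.0, 0.001, 1.0, -0.0]
contact_force: [0.5, -0.5, 0.4]
width: 0.0423
grasp_force: 0.0
```

Call:
arm_command --commands '[{"tx": 0, "ty": 0.87, "tz": 0, "ax": 0, "ay": 0, "az": 0, "grip": 0}, {"tx": 0, "ty": 0.87, "tz": 0, "ax": 0, "ay": 0, "az": 0, "grip": 0}, {"tx": 0, "ty": 0.87, "tz": 0, "ax": 0, "ay": 0, "az": 0, "grip": 0}, {"tx": 0, "ty": 0.87, "tz": 0, "ax": 0, "ay": 0, "az": 0, "grip": 0}, {"tx": 0, "ty": 0.87, "tz": 0, "ax": 0, "ay": 0, "az": 0, "grip": 0}, {"tx": 0, "ty": 0.87, "tz": 0, "ax": 0, "ay": 0, "az": 0, "grip": 0}]'

```text
clock: 5.18
tcp_pos: [0.4771, 0.0999, 0.2311]
orientation: [-0.0, 0.002, 1.0, -0.0]
contact_force: [0.2, 0.3, 0.1]
width: 0.0427
grasp_force: 0.0
```

```bash
python3 - <<'E'
from h import *
import cv2
c=robot.calibration('wrist');im=robot.grab_frame('wrist');np.save('w1.npy',im)
print(c['fovy'],c['cx'],c['cy'],np.linalg.inv(np.array(c['view']))[:3]);print(robot.read_state()['tcp_pos'])
cv2.imwrite('pics/w1.png',cv2.resize(im[:,:,::-1],(784,588)))
E
```

```text
65.70646984690485 273.8952317528839 223.4696408671877 [[ 0.0048  0.9485  0.3167  0.3968]
 [ 1.     -0.0043 -0.0021  0.1016]
 [-0.0006  0.3167 -0.9485  0.3738]]
[0.477  0.1    0.2311]
```

View pics/w1.png

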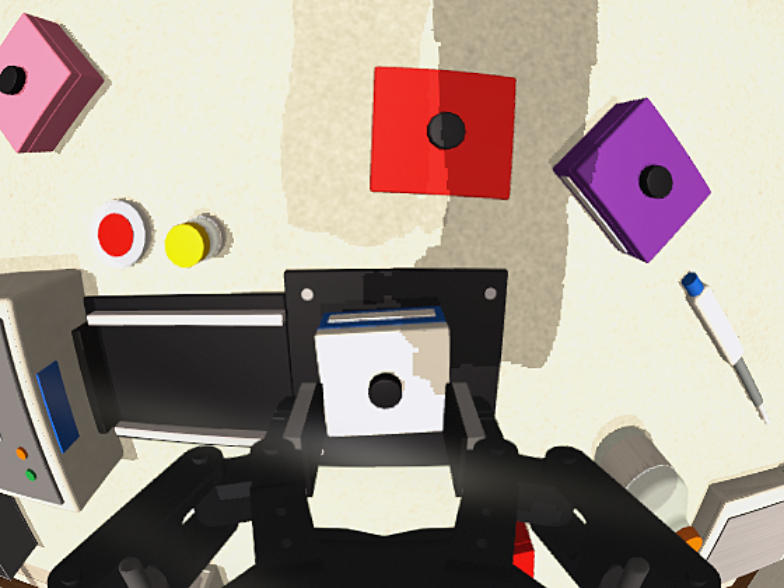

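Wrist view: near apron screws at (307,294) and (490,293). Lid corners are at (315,333), (449,322) and (321,437), with the knob at (385,390). The fingers flank the cassette, spaced along the lane. I'll refine the cassette pose with these.

```bash
cat >> h.py <<'E'
def ray(px,c,z,s=1.4):
    u=(np.array(px)+.5)/s-.5-[c['cx'],c['cy']];r=np.hypot(*u);t=r/(210/np.tan(np.radians(c['fovy'])/2))
    d=np.r_[u/r*np.sin(t),np.cos(t)];M=np.linalg.inv(np.array(c['view']));d=M[:3,:3]@d
    return (M[:3,3]+d*(z-M[2,3])/d[2])[:3]
def todock(P):
    d=np.load('dock.npy');v=np.array(P)[:2]-d[:2];c,s=np.cos(d[2]),np.sin(d[2])
    return np.array([c*v[0]+s*v[1],-s*v[0]+c*v[1]])
E
python3 - <<'E'
from h import *
c=robot.calibration('wrist')
for n,p,z in [('scr',(307,294),.009),('scr',(490,293),.009),('nearmouth',(285,270),.008),('nearback',(507,270),.008),('lid',(315,333),.063),('lid',(449,322),.063),('lid far front',(321,437),.063),('knob',(385,390),.077),('railnear in mouth',(283,325),.023)]:
    print(n,ray(p,c,z),todock(ray(p,c,z)))
E
```

```text
scr [0.5013 0.0365 0.009 ] [-0.0189 -0.077 ]
scr [0.501  0.1912 0.009 ] [-0.1737 -0.0772]
nearmouth [0.4805 0.0186 0.008 ] [-0.001  -0.0978]
nearback [0.481  0.2052 0.008 ] [-0.1876 -0.0972]
lid [0.5157 0.0504 0.063 ] [-0.0328 -0.0626]
lid [0.5076 0.1487 0.063 ] [-0.1311 -0.0707]
lid far front [0.6074 0.0491 0.063 ] [-0.0315  0.0291]
knob [0.5555 0.1018 0.077 ] [-0.0842 -0.0228]
railnear in mouth [0.5239 0.017  0.023 ] [ 0.0006 -0.0544]
```

The wrist camera puts the dock's mid-line at x≈0.580 and the cassette centre at x≈0.5555, turned 4.7°. That agrees with the other views within calibration error. I go down on the near side.

Call:
arm_command --commands '[{"tx": 0, "ty": 0.02, "tz": 1, "ax": 0, "ay": 0, "az": 0, "grip": 0}, {"tx": 0, "ty": 0.02, "tz": 1, "ax": 0, "ay": 0, "az": 0, "grip": 0}, {"tx": 0, "ty": 0.02, "tz": 1, "ax": 0, "ay": 0, "az": 0, "grip": 0}, {"tx": 0, "ty": 0.02, "tz": 1, "ax": 0, "ay": 0, "az": 0, "grip": 0}]'

```text
clock: 5.57
tcp_pos: [0.474, 0.1027, 0.1266]
orientation: [-0.004, 0.002, 1.0, 0.0]
contact_force: [-0.1, 0.7, -0.7]
width: 0.0423
grasp_force: 0.0
```

Call:
arm_command --commands '[{"tx": 0, "ty": 0, "tz": 0.3, "ax": 0, "ay": 0, "az": 0, "grip": 0}, {"tx": 0, "ty": 0, "tz": 0.6, "ax": 0, "ay": 0, "az": 0, "grip": 0}, {"tx": 0, "ty": 0, "tz": 0.8, "ax": 0, "ay": 0, "az": 0, "grip": 0}, {"tx": 0, "ty": 0, "tz": 0.95, "ax": 0, "ay": 0, "az": 0, "grip": 0}, {"tx": 0, "ty": 0, "tz": 1.0, "ax": 0, "ay": 0, "az": 0, "grip": 0}, {"tx": 0, "ty": 0, "tz": 1.0, "ax": 0, "ay": 0, "az": 0, "grip": 0}]'

```text
clock: 6.07
tcp_pos: [0.4767, 0.1032, 0.0315]
orientation: [-0.0, 0.001, 1.0, -0.0]
contact_force: [0.4, 0.0, 0.2]
width: 0.0426
grasp_force: 0.0
```

Call:
arm_command --commands '[{"tx": -0.09, "ty": 0, "tz": 0, "ax": 0, "ay": 0, "az": 0, "grip": 0}, {"tx": -0.15, "ty": 0, "tz": 0, "ax": 0, "ay": 0, "az": 0, "grip": 0}, {"tx": -0.19, "ty": 0, "tz": 0, "ax": 0, "ay": 0, "az": 0, "grip": 0}, {"tx": -0.23, "ty": 0, "tz": 0, "ax": 0, "ay": 0, "az": 0, "grip": 0}, {"tx": -0.27, "ty": 0, "tz": 0, "ax": 0, "ay": 0, "az": 0, "grip": 0}, {"tx": -0.31, "ty": 0, "tz": 0, "ax": 0, "ay": 0, "az": 0, "grip": 0}, {"tx": -0.35, "ty": 0, "tz": 0, "ax": 0, "ay": 0, "az": 0, "grip": 0}, {"tx": -0.39, "ty": 0, "tz": 0, "ax": 0, "ay": 0, "az": 0, "grip": 0}, {"tx": -0.42, "ty": 0, "tz": 0, "ax": 0, "ay": 0, "az": 0, "grip": 0}, {"tx": -0.44, "ty": 0, "tz": 0, "ax": 0, "ay": 0, "az": 0, "grip": 0}]'

```text
clock: 6.9
tcp_pos: [0.5208, 0.1038, 0.0312]
orientation: [-0.0, 0.001, 1.0, -0.0]
contact_force: [-4.3, -0.3, 3.5]
width: 0.0424
grasp_force: 2.4
```

```bash
python3 - <<'E'
from h import *
import cv2
a=robot.grab_frame('scene')[185:275,195:365,::-1]; b=robot.grab_frame('side')[190:295,220:320,::-1]
A=cv2.resize(a,None,fx=4.5,fy=4.5,interpolation=cv2.INTER_CUBIC)[:,250:]
B=cv2.resize(b,None,fx=4,fy=4,interpolation=cv2.INTER_CUBIC)[:405,:280+5]
B=cv2.resize(b,None,fx=2.8,fy=2.8,interpolation=cv2.INTER_CUBIC)
I=np.zeros((405,515+280,3),np.uint8);I[:,:515]=A;I[:B.shape[0],515:]=B
cv2.imwrite('pics/m1.png',cv2.convertScaleAbs(I,alpha=1.5,beta=20));print(robot.read_state()['tcp_pos'],A.shape,B.shape)
E
```

```text
[0.5211 0.1038 0.0312] (405, 515, 3) (294, 280, 3)
```

View pics/m1.png

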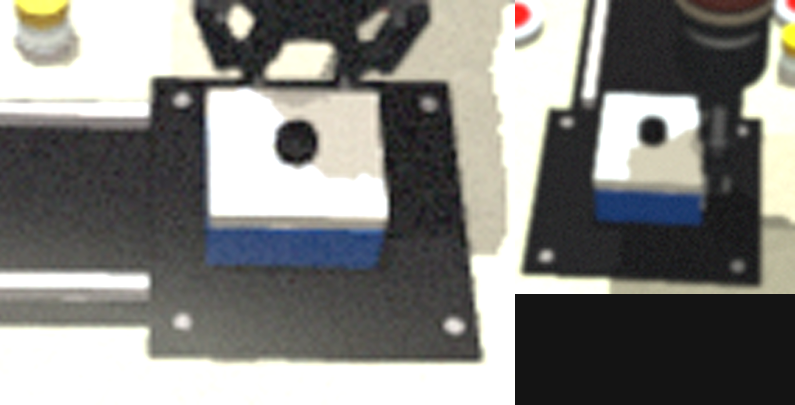

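The cassette is now squared against the fingers. In the scene crop the far bottom edge is (206,264)–(380,268), the lid's far edge is (206,218)–(386,220), the knob is at (297,143), and the screws are at (182,99), (429,103), (182,321) and (454,325). I compute its position from these.

```bash
cat >> h.py <<'E'
def ray2(u,c,z):
    f=210/np.tan(np.radians(c['fovy'])/2);M=np.linalg.inv(np.array(c['view']))
    d=M[:3,:3]@np.array([(u[0]-c['cx'])/f,(u[1]-c['cy'])/f,1]);return M[:3,3]+d*(z-M[2,3])/d[2]
E
python3 - <<'E'
from h import *
c=robot.calibration('scene')
for n,p,z in [('botF',(206,264),.008),('botR',(380,268),.008),('lidF',(206,218),.063),('lidR',(386,220),.063),('knob',(297,143),.072),('s',(182,99),.009),('s',(429,103),.009),('s',(182,321),.009),('s',(454,325),.009)]:
    u=(np.array(p)+[250,0]+.5)/4.5-.5+[195,185];P=ray2(u,c,z);print(n,P,todock(P))
c=robot.calibration('side')
for n,p,z in [('botRfar',(598,220),.008),('botRnear',(700,222),.008),('lidFfar',(605,93),.063),('lidRfar',(594,186),.063),('knob',(653,131),.072),('s',(567,122),.009),('s',(743,131),.009),('s',(546,256),.009),('s',(738,266),.009)]:
    u=(np.array(p)-[515,0]+.5)/2.8-.5+[220,190];P=ray2(u,c,z);print(n,P,todock(P))
E
```

```text
botF [0.6197 0.0509 0.008 ] [-0.0333  0.0414]
botR [0.6202 0.1527 0.008 ] [-0.1351  0.042 ]
lidF [0.6241 0.0485 0.063 ] [-0.0309  0.0458]
lidR [0.6232 0.149  0.063 ] [-0.1314  0.045 ]
knob [0.5777 0.1005 0.072 ] [-0.0829 -0.0006]
s [0.4988 0.0371 0.009 ] [-0.0195 -0.0795]
s [0.4985 0.192  0.009 ] [-0.1744 -0.0798]
s [0.659  0.0368 0.009 ] [-0.0191  0.0807]
s [0.6582 0.1921 0.009 ] [-0.1744  0.08  ]
botRfar [0.6188 0.1481 0.008 ] [-0.1305  0.0405]
botRnear [0.5314 0.1445 0.008 ] [-0.1269 -0.0468]
lidFfar [0.6208 0.0492 0.063 ] [-0.0316  0.0424]
lidRfar [0.6198 0.1578 0.063 ] [-0.1401  0.0415]
knob [0.5749 0.1008 0.072 ] [-0.0832 -0.0034]
s [0.6582 0.0354 0.009 ] [-0.0177  0.0798]
s [0.4967 0.0357 0.009 ] [-0.0182 -0.0816]
s [0.6582 0.1904 0.009 ] [-0.1727  0.08  ]
s [0.498  0.1902 0.009 ] [-0.1727 -0.0803]
```

The cassette is squared, with its centre about 2 mm short of the middle. I nudge it slightly, back off, rise, and go round to the rear.

Call:
arm_command --commands '[{"tx": -0.01, "ty": 0, "tz": 0, "ax": 0, "ay": 0, "az": 0, "grip": 0}, {"tx": -0.02, "ty": 0, "tz": 0, "ax": 0, "ay": 0, "az": 0, "grip": 0}, {"tx": -0.02, "ty": 0, "tz": 0, "ax": 0, "ay": 0, "az": 0, "grip": 0}, {"tx": 0.1, "ty": 0, "tz": 0, "ax": 0, "ay": 0, "az": 0, "grip": 0}, {"tx": 0.3, "ty": 0, "tz": 0, "ax": 0, "ay": 0, "az": 0, "grip": 0}, {"tx": 0.3, "ty": 0, "tz": -0.4, "ax": 0, "ay": 0, "az": 0, "grip": 0}, {"tx": 0.3, "ty": 0, "tz": -0.8, "ax": 0, "ay": 0, "az": 0, "grip": 0}, {"tx": 0.3, "ty": 0, "tz": -1, "ax": 0, "ay": 0, "az": 0, "grip": 0}, {"tx": 0.3, "ty": 0, "tz": -1, "ax": 0, "ay": 0, "az": 0, "grip": 0}]'

```text
clock: 7.75
tcp_pos: [0.4939, 0.1038, 0.137]
orientation: [0.005, 0.001, 1.0, -0.0]
contact_force: [1.0, 0.4, 0.8]
width: 0.0426
grasp_force: 0.0
```

Call:
arm_command --commands '[{"tx": -0.2, "ty": 0.4, "tz": 0, "ax": 0, "ay": 0, "az": 0.04, "grip": 0}, {"tx": -0.4, "ty": 0.7, "tz": 0, "ax": 0, "ay": 0, "az": 0.08, "grip": 0}, {"tx": -0.6, "ty": 0.96, "tz": 0, "ax": 0, "ay": 0, "az": 0.12, "grip": 0}, {"tx": -0.88, "ty": 0.96, "tz": 0, "ax": 0, "ay": 0, "az": 0.16, "grip": 0}, {"tx": -0.88, "ty": 0.96, "tz": 0, "ax": 0, "ay": 0, "az": 0.2, "grip": 0}, {"tx": -0.88, "ty": 0.96, "tz": 0, "ax": 0, "ay": 0, "az": 0.25, "grip": 0}, {"tx": -0.88, "ty": 0.96, "tz": 0, "ax": 0, "ay": 0, "az": 0.25, "grip": 0}, {"tx": -0.88, "ty": 0.96, "tz": 0, "ax": 0, "ay": 0, "az": 0.25, "grip": 0}, {"tx": -0.88, "ty": 0.96, "tz": 0, "ax": 0, "ay": 0, "az": 0.25, "grip": 0}]'

```text
clock: 8.5
tcp_pos: [0.5789, 0.1998, 0.1309]
orientation: [0.0, 0.382, 0.924, 0.0]
contact_force: [-0.3, -0.3, 0.3]
width: 0.0424
grasp_force: 0.0
```

Call:
arm_command --commands '[{"tx": 0, "ty": 0, "tz": 0, "ax": 0, "ay": 0, "az": 0.25, "grip": 0}, {"tx": 0, "ty": 0, "tz": 0, "ax": 0, "ay": 0, "az": 0.25, "grip": 0}, {"tx": 0, "ty": 0, "tz": 0, "ax": 0, "ay": 0, "az": 0.25, "grip": 0}, {"tx": 0, "ty": 0, "tz": 0, "ax": 0, "ay": 0, "az": 0.25, "grip": 0}, {"tx": 0, "ty": 0, "tz": 0, "ax": 0, "ay": 0, "az": 0.25, "grip": 0}, {"tx": 0, "ty": 0, "tz": 0, "ax": 0, "ay": 0, "az": 0.25, "grip": 0}, {"tx": 0, "ty": 0, "tz": 0, "ax": 0, "ay": 0, "az": 0.25, "grip": 0}, {"tx": 0, "ty": 0, "tz": 0, "ax": 0, "ay": 0, "az": 0.25, "grip": 0}]'

```text
clock: 9.17
tcp_pos: [0.5788, 0.1997, 0.1312]
orientation: [0.0, 0.708, 0.707, 0.0]
contact_force: [0.6, -1.3, -0.7]
width: 0.0427
grasp_force: 0.0
```

```bash
python3 - <<'E'
from h import *
import cv2
im=robot.grab_frame('wrist');c=robot.calibration('wrist')
cv2.imwrite('pics/w2.png',cv2.resize(im[:,:,::-1],(784,588)));s=robot.read_state();print(s['tcp_pos'],s['orientation'],s['q'])
E
```

```text
[0.5788 0.1997 0.1313] [0.0002 0.7067 0.7075 0.0001] [ 0.1191  0.1452 -0.0399  1.3853 -0.0001  1.6887]
```

View pics/w2.png

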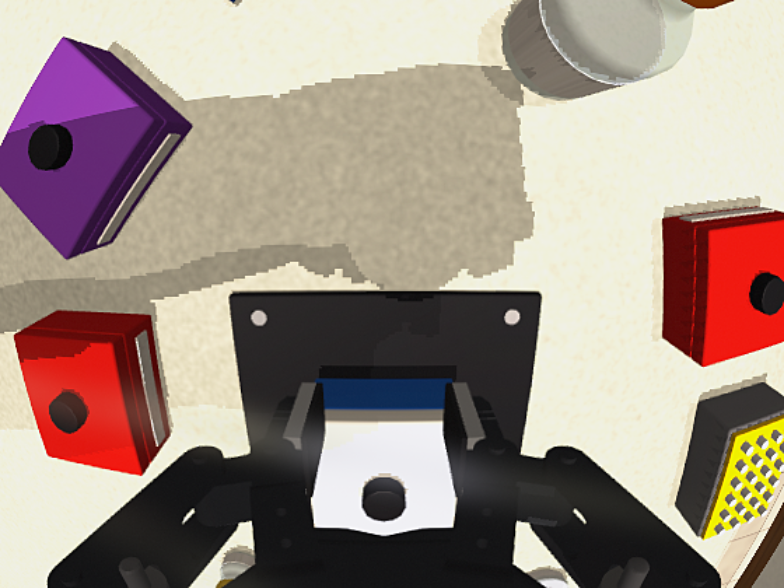

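Wrist view: rear screws at (259,318) and (512,317) have their midpoint at about 385. The knob is at (384,497), the fingers are centred at about 385, and the rear face is square. Everything is lined up, so I lower and start the push from behind.

Call:
arm_command --commands '[{"tx": 0, "ty": 0, "tz": 0.3, "ax": 0, "ay": 0, "az": 0, "grip": 0}, {"tx": 0, "ty": 0, "tz": 0.6, "ax": 0, "ay": 0, "az": 0, "grip": 0}, {"tx": 0, "ty": 0, "tz": 0.85, "ax": 0, "ay": 0, "az": 0, "grip": 0}, {"tx": 0, "ty": 0, "tz": 0.97, "ax": 0, "ay": 0, "az": 0, "grip": 0}, {"tx": 0, "ty": 0, "tz": 0.97, "ax": 0, "ay": 0, "az": 0, "grip": 0}, {"tx": 0, "ty": 0, "tz": 0.97, "ax": 0, "ay": 0, "az": 0, "grip": 0}]'

```text
clock: 9.72
tcp_pos: [0.5787, 0.1997, 0.0346]
orientation: [-0.0, 0.707, 0.707, -0.0]
contact_force: [0.8, 0.4, 0.8]
width: 0.0426
grasp_force: 0.0
```

Call:
arm_command --commands '[{"tx": -0.1, "ty": 0, "tz": 0, "ax": 0, "ay": 0, "az": 0, "grip": 0}, {"tx": -0.2, "ty": 0, "tz": 0, "ax": 0, "ay": 0, "az": 0, "grip": 0}, {"tx": -0.27, "ty": 0, "tz": 0, "ax": 0, "ay": 0, "az": 0, "grip": 0}, {"tx": -0.31, "ty": 0, "tz": 0, "ax": 0, "ay": 0, "az": 0, "grip": 0}, {"tx": -0.35, "ty": 0, "tz": 0, "ax": 0, "ay": 0, "az": 0, "grip": 0}, {"tx": -0.39, "ty": 0, "tz": 0, "ax": 0, "ay": 0, "az": 0, "grip": 0}, {"tx": -0.44, "ty": 0, "tz": 0, "ax": 0, "ay": 0, "az": 0, "grip": 0}, {"tx": -0.5, "ty": 0, "tz": 0, "ax": 0, "ay": 0, "az": 0, "grip": 0}, {"tx": -0.55, "ty": 0, "tz": 0, "ax": 0, "ay": 0, "az": 0, "grip": 0}, {"tx": -0.6, "ty": 0, "tz": 0, "ax": 0, "ay": 0, "az": 0, "grip": 0}]'

```text
clock: 10.55
tcp_pos: [0.5788, 0.1397, 0.0346]
orientation: [0.0, 0.708, 0.707, 0.0]
contact_force: [1.0, 3.9, 2.2]
width: 0.043
grasp_force: 2.3
```

```bash
python3 - <<'E'
from h import *
import cv2
a=robot.grab_frame('scene')[185:275,195:365,::-1]; b=robot.grab_frame('side')[165:295,220:320,::-1]
A=cv2.resize(a,None,fx=4.5,fy=4.5,interpolation=cv2.INTER_CUBIC)[:,30:530]
B=cv2.resize(b,None,fx=3,fy=3,interpolation=cv2.INTER_CUBIC)
I=np.zeros((405,800,3),np.uint8);I[:,:500]=A;I[:390,500:]=B
cv2.imwrite('pics/m2.png',cv2.convertScaleAbs(I,alpha=1.5,beta=20));print(robot.read_state()['tcp_pos'])
E
```

```text
[0.5787 0.1389 0.0343]
```

View pics/m2.png

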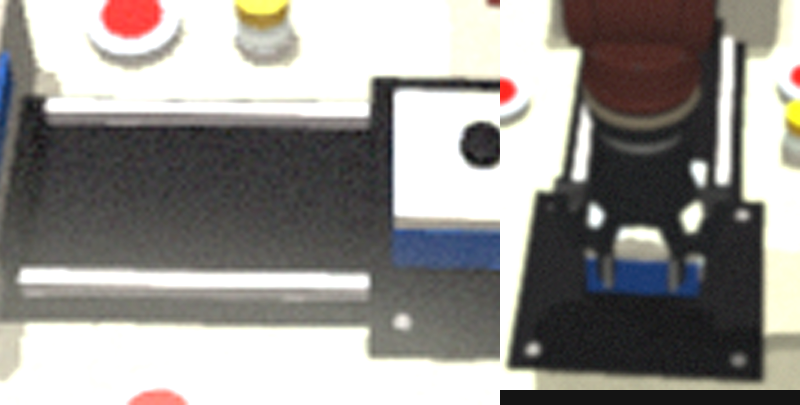

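The cassette's front is now about 10 mm before the mouth, with the front bottom corner at (393,265) and the knob at (483,145). It is centred between the rails and square. I continue the slow push.

Call:
arm_command --commands '[{"tx": -0.05, "ty": 0, "tz": 0, "ax": 0, "ay": 0, "az": 0, "grip": 0}, {"tx": -0.12, "ty": 0, "tz": 0, "ax": 0, "ay": 0, "az": 0, "grip": 0}, {"tx": -0.2, "ty": 0, "tz": 0, "ax": 0, "ay": 0, "az": 0, "grip": 0}, {"tx": -0.28, "ty": 0, "tz": 0, "ax": 0, "ay": 0, "az": 0, "grip": 0}, {"tx": -0.36, "ty": 0, "tz": 0, "ax": 0, "ay": 0, "az": 0, "grip": 0}, {"tx": -0.44, "ty": 0, "tz": 0, "ax": 0, "ay": 0, "az": 0, "grip": 0}, {"tx": -0.52, "ty": 0, "tz": 0, "ax": 0, "ay": 0, "az": 0, "grip": 0}, {"tx": -0.6, "ty": 0, "tz": 0, "ax": 0, "ay": 0, "az": 0, "grip": 0}, {"tx": -0.66, "ty": 0, "tz": 0, "ax": 0, "ay": 0, "az": 0, "grip": 0}, {"tx": -0.7, "ty": 0, "tz": 0, "ax": 0, "ay": 0, "az": 0, "grip": 0}]'

```text
clock: 11.48
tcp_pos: [0.5785, 0.0688, 0.0342]
orientation: [0.0, 0.708, 0.706, -0.0]
contact_force: [1.2, 3.0, 0.6]
width: 0.0427
grasp_force: 1.8
```

```bash
python3 - <<'E'
from h import *
import cv2
a=robot.grab_frame('scene')[185:275,195:365,::-1]; b=robot.grab_frame('wrist')[:,:,::-1]
A=cv2.resize(a,None,fx=4.5,fy=4.5,interpolation=cv2.INTER_CUBIC)[:,30:530]
B=cv2.resize(b,(400,300))[:,50:350]
I=np.zeros((405,800,3),np.uint8);I[:,:500]=A;I[:300,500:]=B
cv2.imwrite('pics/m3.png',cv2.convertScaleAbs(I,alpha=1.5,beta=20));s=robot.read_state();print(s['tcp_pos'],s['contact_force'])
E
```

```text
[0.5785 0.0687 0.0341] [-0.5045  0.7787 -0.2856]
```

View pics/m3.png

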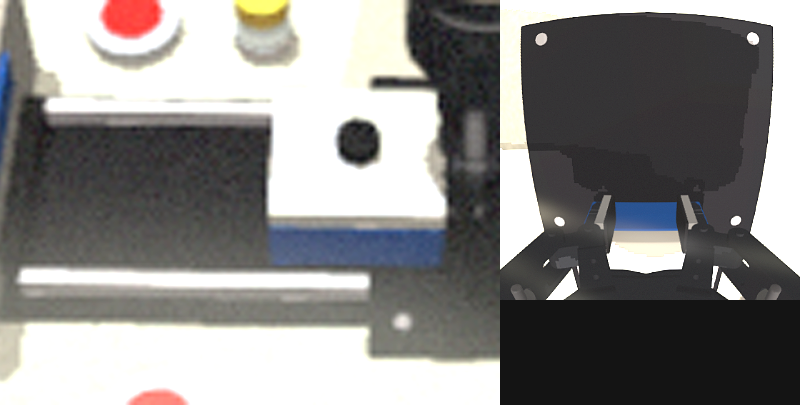

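The cassette is about 60 mm into the lane and still square, with bottom corners at (270,264) and (441,265) and the knob at (359,142), within a couple of millimetres of the middle. I keep going and slow down for the stop.

Call:
arm_command --commands '[{"tx": -0.05, "ty": 0, "tz": 0, "ax": 0, "ay": 0, "az": 0, "grip": 0}, {"tx": -0.12, "ty": 0, "tz": 0, "ax": 0, "ay": 0, "az": 0, "grip": 0}, {"tx": -0.2, "ty": 0, "tz": 0, "ax": 0, "ay": 0, "az": 0, "grip": 0}, {"tx": -0.28, "ty": 0, "tz": 0, "ax": 0, "ay": 0, "az": 0, "grip": 0}, {"tx": -0.36, "ty": 0, "tz": 0, "ax": 0, "ay": 0, "az": 0, "grip": 0}, {"tx": -0.44, "ty": 0, "tz": 0, "ax": 0, "ay": 0, "az": 0, "grip": 0}, {"tx": -0.52, "ty": 0, "tz": 0, "ax": 0, "ay": 0, "az": 0, "grip": 0}, {"tx": -0.6, "ty": 0, "tz": 0, "ax": 0, "ay": 0, "az": 0, "grip": 0}, {"tx": -0.68, "ty": 0, "tz": 0, "ax": 0, "ay": 0, "az": 0, "grip": 0}, {"tx": -0.75, "ty": 0, "tz": 0, "ax": 0, "ay": 0, "az": 0, "grip": 0}]'

```text
clock: 12.42
tcp_pos: [0.5783, -0.0062, 0.0342]
orientation: [-0.0, 0.708, 0.706, -0.0]
contact_force: [-0.1, 2.4, -1.1]
width: 0.0429
grasp_force: 0.9
```

Call:
arm_command --commands '[{"tx": -0.06, "ty": 0, "tz": 0, "ax": 0, "ay": 0, "az": 0, "grip": 0}, {"tx": -0.12, "ty": 0, "tz": 0, "ax": 0, "ay": 0, "az": 0, "grip": 0}, {"tx": -0.18, "ty": 0, "tz": 0, "ax": 0, "ay": 0, "az": 0, "grip": 0}, {"tx": -0.24, "ty": 0, "tz": 0, "ax": 0, "ay": 0, "az": 0, "grip": 0}, {"tx": -0.3, "ty": 0, "tz": 0, "ax": 0, "ay": 0, "az": 0, "grip": 0}, {"tx": -0.35, "ty": 0, "tz": 0, "ax": 0, "ay": 0, "az": 0, "grip": 0}, {"tx": -0.4, "ty": 0, "tz": 0, "ax": 0, "ay": 0, "az": 0, "grip": 0}, {"tx": -0.44, "ty": 0, "tz": 0, "ax": 0, "ay": 0, "az": 0, "grip": 0}, {"tx": -0.48, "ty": 0, "tz": 0, "ax": 0, "ay": 0, "az": 0, "grip": 0}, {"tx": -0.52, "ty": 0, "tz": 0, "ax": 0, "ay": 0, "az": 0, "grip": 0}]'

```text
clock: 13.25
tcp_pos: [0.5783, -0.0575, 0.0343]
orientation: [0.0, 0.708, 0.707, -0.0]
contact_force: [0.4, 1.5, -1.4]
width: 0.0424
grasp_force: 1.0
```

Call:
arm_command --commands '[{"tx": -0.03, "ty": 0, "tz": 0, "ax": 0, "ay": 0, "az": 0, "grip": 0}, {"tx": -0.05, "ty": 0, "tz": 0, "ax": 0, "ay": 0, "az": 0, "grip": 0}, {"tx": -0.07, "ty": 0, "tz": 0, "ax": 0, "ay": 0, "az": 0, "grip": 0}, {"tx": -0.09, "ty": 0, "tz": 0, "ax": 0, "ay": 0, "az": 0, "grip": 0}, {"tx": -0.1, "ty": 0, "tz": 0, "ax": 0, "ay": 0, "az": 0, "grip": 0}, {"tx": -0.11, "ty": 0, "tz": 0, "ax": 0, "ay": 0, "az": 0, "grip": 0}]'

```text
clock: 13.75
tcp_pos: [0.5783, -0.0682, 0.0343]
orientation: [0.0, 0.708, 0.707, -0.0]
contact_force: [0.8, 2.3, -1.1]
width: 0.0427
grasp_force: 1.1
```

Call:
arm_command --commands '[{"tx": -0.01, "ty": 0, "tz": 0, "ax": 0, "ay": 0, "az": 0, "grip": 0}, {"tx": -0.02, "ty": 0, "tz": 0, "ax": 0, "ay": 0, "az": 0, "grip": 0}, {"tx": -0.02, "ty": 0, "tz": 0, "ax": 0, "ay": 0, "az": 0, "grip": 0}]'

```text
clock: 14.0
tcp_pos: [0.5783, -0.0704, 0.0343]
orientation: [0.0, 0.708, 0.707, -0.0]
contact_force: [-0.0, 0.4, -1.1]
width: 0.043
grasp_force: 0.6
```

Call:
arm_command --commands '[{"tx": -0.01, "ty": 0, "tz": 0, "ax": 0, "ay": 0, "az": 0, "grip": 0}, {"tx": -0.02, "ty": 0, "tz": 0, "ax": 0, "ay": 0, "az": 0, "grip": 0}, {"tx": -0.02, "ty": 0, "tz": 0, "ax": 0, "ay": 0, "az": 0, "grip": 0}]'

```text
clock: 14.25
tcp_pos: [0.5783, -0.0724, 0.0343]
orientation: [0.0, 0.708, 0.707, -0.0]
contact_force: [0.9, 0.6, -0.4]
width: 0.0428
grasp_force: 0.7
```

Call:
arm_command --commands '[{"tx": -0.01, "ty": 0, "tz": 0, "ax": 0, "ay": 0, "az": 0, "grip": 0}, {"tx": -0.02, "ty": 0, "tz": 0, "ax": 0, "ay": 0, "az": 0, "grip": 0}, {"tx": -0.02, "ty": 0, "tz": 0, "ax": 0, "ay": 0, "az": 0, "grip": 0}]'

```text
clock: 14.5
tcp_pos: [0.5782, -0.074, 0.0343]
orientation: [-0.0, 0.708, 0.707, 0.0]
contact_force: [-0.5, 4.1, 0.4]
width: 0.0428
grasp_force: 2.2
```

Call:
arm_command --commands '[{"tx": -0.01, "ty": 0, "tz": 0, "ax": 0, "ay": 0, "az": 0, "grip": 0}, {"tx": -0.02, "ty": 0, "tz": 0, "ax": 0, "ay": 0, "az": 0, "grip": 0}, {"tx": -0.02, "ty": 0, "tz": 0, "ax": 0, "ay": 0, "az": 0, "grip": 0}]'

```text
clock: 14.75
tcp_pos: [0.578, -0.074, 0.0343]
orientation: [-0.002, 0.707, 0.707, 0.001]
contact_force: [-1.3, 13.8, 2.9]
width: 0.0429
grasp_force: 7.0
```

The hand has stalled at y = −0.074 with the force rising to 14 N, so the cassette is home against the stop. I back straight off and rise.

Call:
arm_command --commands '[{"tx": 0.04, "ty": 0, "tz": 0, "ax": 0, "ay": 0, "az": 0, "grip": 0}, {"tx": 0.15, "ty": 0, "tz": 0, "ax": 0, "ay": 0, "az": 0, "grip": 0}, {"tx": 0.4, "ty": 0, "tz": 0, "ax": 0, "ay": 0, "az": 0, "grip": 0}, {"tx": 0.7, "ty": 0, "tz": 0, "ax": 0, "ay": 0, "az": 0, "grip": 0}, {"tx": 1, "ty": 0, "tz": -0.3, "ax": 0, "ay": 0, "az": 0, "grip": 0}, {"tx": 1, "ty": 0, "tz": -0.7, "ax": 0, "ay": 0, "az": 0, "grip": 0}, {"tx": 1, "ty": 0, "tz": -1, "ax": 0, "ay": 0, "az": 0, "grip": 0}, {"tx": 1, "ty": 0, "tz": -1, "ax": 0, "ay": 0, "az": 0, "grip": 0}, {"tx": 1, "ty": 0, "tz": -1, "ax": 0, "ay": 0, "az": 0, "grip": 0}]'

```text
clock: 15.5
tcp_pos: [0.5801, 0.0239, 0.1369]
orientation: [0.002, 0.708, 0.707, 0.001]
contact_force: [0.2, -0.1, -0.2]
width: 0.0425
grasp_force: 0.0
```

Call:
arm_command --commands '[{"tx": 1, "ty": 0, "tz": -0.8, "ax": 0, "ay": 0, "az": 0, "grip": 0}, {"tx": 1, "ty": 0, "tz": -0.8, "ax": 0, "ay": 0, "az": 0, "grip": 0}, {"tx": 1, "ty": 0, "tz": -0.8, "ax": 0, "ay": 0, "az": 0, "grip": 0}, {"tx": 1, "ty": 0, "tz": -0.8, "ax": 0, "ay": 0, "az": 0, "grip": 0}, {"tx": 1, "ty": 0, "tz": -0.8, "ax": 0, "ay": 0, "az": 0, "grip": 0}, {"tx": 1, "ty": 0, "tz": -0.8, "ax": 0, "ay": 0, "az": 0, "grip": 0}]'

```text
clock: 16.0
tcp_pos: [0.5782, 0.1236, 0.2127]
orientation: [-0.0, 0.708, 0.707, -0.001]
contact_force: [-0.2, -0.1, -1.1]
width: 0.0424
grasp_force: 0.0
```

```bash
python3 - <<'E'
from h import *
import cv2
a=robot.grab_frame('scene')[185:275,195:365,::-1]; b=robot.grab_frame('side')[165:295,220:320,::-1]
A=cv2.resize(a,None,fx=4.5,fy=4.5,interpolation=cv2.INTER_CUBIC)[:,:500]
B=cv2.resize(b,None,fx=3,fy=3,interpolation=cv2.INTER_CUBIC)
I=np.zeros((405,800,3),np.uint8);I[:,:500]=A;I[:390,500:]=B
cv2.imwrite('pics/m4.png',cv2.convertScaleAbs(I,alpha=1.5,beta=20));s=robot.read_state();print(s['tcp_pos'],s['contact_force'])
E
```

```text
[0.5779 0.1228 0.2121] [ 0.38   -0.6249 -0.9378]
```

View pics/m4.png

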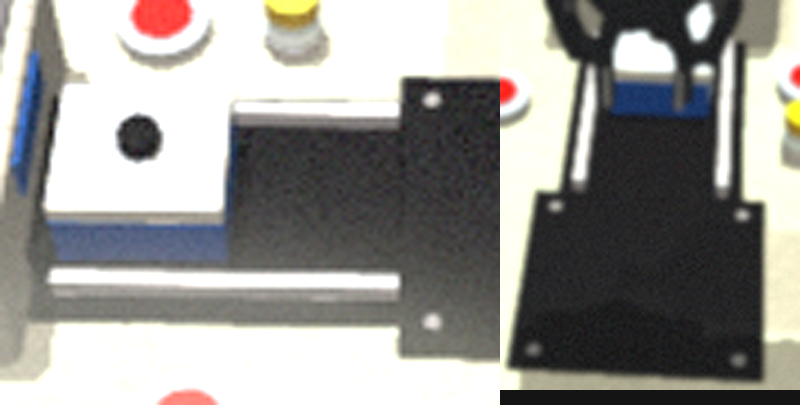

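The cassette sits at the lane's end, centred and square, with its knob at (139,137) in the scene crop and its rear base edge at (612,113)–(707,115) in the side crop. The hand is clear. One numeric check, then I hand in if it fits.

```bash
python3 - <<'E'
from h import *
c=robot.calibration('scene')
g=lambda p,z:todock(ray2((np.array(p)+.5)/4.5-.5+[195,185],c,z))
k=g((139,137),.072);r=g((227,258),.008);f=g((50,258),.008)
c=robot.calibration('side')
h=lambda p:todock(ray2((np.array(p)-[500,0]+.5)/3-.5+[220,165],c,.008))
a,b=h((612,113)),h((707,115));print(k,r,f,a,b)
if abs(k[0]-.15)<.006 and abs(k[1])<.007: print(robot.sign_off())
E
```

```text
[0.15   0.0003] [0.1009 0.0402] [0.2045 0.0424] [0.1036 0.0418] [ 0.1069 -0.0452]
the job is handed in; nothing more can be done
None
```

The cassette is home against the end stop at about dock (0.150, 0.000), square between the rails, with the hand clear, and the job is handed in; no verdict came back.

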